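Clip the screwdriver into its tool case and snap the case shut

TASK

Put the screwdriver that lies on the bench back into its place in the open tool case, handle at the end with the steel spring clip, and press the handle down into the clip until it snaps fully home. Then swing the lid shut and press its free edge down until both catches snap and the lid is fully closed. Leave the tape measure, the sanding block and the wooden offcut where they are.

Things in the scene. Friction and masses are not known exactly. Their poses are not given: they have to be found in the camera images.
- screwdriver_handle (a point): Thickest part of the loose screwdriver's handle, on the tool's axis, 15 mm above the bench. +y runs along the tool from blade to butt, x across, z up. Butt 44 mm along +y, blade tip 144 mm along -y. Fluted plastic handle from -60 to +44 mm, 31 mm across (28 mm high as it lies), narrower towards the blade; steel shaft 6.4 mm thick. 90 g, balances 8 mm towards -y. The only loose screwdriver.
- tool_case: Open black plastic tool case, fixed to the bench; outside 166 mm along its x, 216 mm along its y, rim 42 mm high, floor 8 mm high, walls 5 mm. Origin under its middle. -x: front wall with carrying handle (reaches 33 mm out), towards the robot; +x: hinge side; z up. The front half is the screwdriver's place; a pair of pliers is fixed in the rear half, x > 6 mm.
- nest (a point): Where screwdriver_handle is when the tool is home: case x = -34, y = +50 mm, 24 mm above the bench; case axes. The butt points to +y, with about 8 mm play either way along y. Inside of front wall 44 mm away, pliers 40 mm. The tool laid in from above rests on the clip's lips, this part 9 to 15 mm too high, and stays so until pressed. Home: within 5 mm of this height.
- clip (a point): Middle of the steel spring clip on the axis of the seated tool, 30 mm along +y from nest. Two bowed leaves, 13 mm long along y, within 22 mm either side, lips up to 36 mm above the bench, grip the handle near its butt. Pressed straight down on its top over or beside the clip, the handle snaps in at 9 to 13 N and sinks 11 to 19 mm there; home, its top is about 38 mm above the bench.
- shaft_rest (a point): Open V rest for the screwdriver's shaft, 105 mm along -y from nest, at the height of the seated shaft's axis (24 mm); it centres the shaft within 10 mm either side. V sides up to 34 mm above the bench.
- lid (a joint): Lid angle, rad: 0 closed, grows as it opens, stop 1.85. Starts wide open, leaning back past vertical (1.57), and stays so. Damped hinge: pulled forward past vertical it sinks by itself in about 2 s onto the two catches and rests at about 0.058, free edge 10 mm too high. Pressing down 8 to 9 N near the middle of the free edge snaps both catches over it; it then reads 0 within 0.005.
- lid_hinge (a point): Middle of the hinge axis on the far rim of the case: case x = +83, y = 0, 42.5 mm above the bench; case axes, the hinge axis is y.
- lid_edge (a point): Middle of the lid's free edge on its outer (top) face; x from the edge to the hinge (166 mm), y along the edge, z out of the outer face. Slab 166 x 216 x 8 mm, low ribs on the outer face from 15 mm inward (4 mm at most). Closed, it is 50.5 mm above the bench. On the front wall two sprung catches 78 mm either side of the middle, up to 54 mm high, 10 mm out from the wall.
- tape_measure: Loose yellow tape measure, 38 x 97 x 66 mm, between the screwdriver and the case; a bystander. Origin under its middle.
- sanding_block: Loose sanding block, 64 x 113 x 32 mm, at the back by the vice; a bystander. Origin under its middle.
- offcut: Loose wooden offcut, 45 x 75 x 38 mm, at the back by the red tool box; a bystander. Origin under its middle.

How it is judged:
By the outcome, as a careful person would: the job done as asked, in the order asked, and still so for the second after the job is handed in, with the robot touching nothing.
It also fails if it takes over 58 s, if anything falls off the work surface, if the arm or the gripper's body presses on something with over 40 N, if the wrist force passes 120 N, or if a joint passes its speed limit or range.

ROBOT

A 7-joint arm with a two-finger parallel gripper is mounted at the origin on the work surface; the furniture and walls round the work are solid. World frame = base frame: x ahead of the robot, y to its left, z up, the work surface at z = 0. Lengths are in m, angles in rad, forces in N, time in s.
With the tool pointing down it reaches from about 0.4 to 0.875 m from the base axis. Payload 19.3 kg.
Tool frame: the origin (TCP) lies between the finger pads; the fingertips stand 22 mm ahead of it and the grasp point (between the pads) lies 3 mm ahead of it; z points along the fingers, y is the line along which they close (so a half turn about z gives the same grasp; the last joint's range is limited). The gripper opens to 85 mm and grips with 20 to 120 N. Pads are 22 mm wide; open, the fingers measure 114 mm over their backs; the gripper's body (76 mm by 85 mm) begins 54 mm behind the grasp point. The pads swing forward as they close: fully open they stand 13 mm farther back than shut.
Start: joints at [1.206, 0.521, -0.036, 1.599, 0.021, 1.021, -0.113], TCP at [0.182, -0.598, 0.253] pointing down, gripper open.
Joint ranges: [-2.91, 2.91], [-0.3, 2.13], [-1.5, 1.42], [0.17, 2.43], [-1.26, 4.41], [0.16, 1.93], [-2.52, 2.52]. Speed limits (rad/s): [1.89, 1.89, 2.39, 2.39, 3.01, 3.01, 3.01].

INTERFACE

Orientations are given as a 3x3 rotation matrix whose columns are the frame's x, y, z axes.
In Python, from station import bot, imaging, job gives the robot as it stands. The module is installed in compiled form; this text tells all that it offers.
- The arm moves only by the tool arm_command, never from a script. Its argument "commands" is a list that holds one entry, the list of rows, each a list of 7 numbers: the shift along the world's x, y, z in m, then the turn, a rotation vector about the world's x, y, z in rad, then the closure, from -1 (fully open) to 1 (shut), so that 0 is half open. A call has 1 to 12 rows; each row is the pose to reach, as a shift and turn from the pose commanded when the call began; what a row does not reach only later rows make up. A row lasts 1/10 s, in which the tool goes at most 50 mm and 8.59 degrees, less where a joint would pass 70% of its speed; a pose out of reach is approached as far as the arm can. A call with a gripper value outside its range is refused whole. The fingers move at their own pace and stop on an object; "grip_force" is the grip in N (left out, the last holds). Time passes only in rows, so rows that repeat a pose let the fingers close. It gives the time, the measured TCP pose, the force, the opening and the grip force at its end, in the units of the state.
- bot.sense(): the state, without advancing time (a new reading comes with each control period).
- imaging.snapshot(name): name is "side" or "top" or "wrist"; returns (picture, depth): 480x640x3 uint8, red, green, blue; 480x640 float32, m along the optical axis (not along the pixel's ray), 0 where there is no reading.
- imaging.camera_model(name): a dict with "camera_matrix" (3x3 intrinsics, pixels), "R" (3x3) and "t" (3): a world point X has camera coordinates R X + t. Camera axes: x right, y down, z forward; pixel columns grow to the right and rows downward; lengths in m; the calibration is good to about 2 mm. A picture is of the moment at which its call begins: read the wrist's pose just before it. camera_model takes no time and is no camera call; for the wrist camera it gives the pose at the moment of the call.
- job.finish_job(): hands the job in; it is judged then, once.
The state is a dict: "t": time; "q": joint angles; "qd": joint speeds; "effort": joint torques, N m; "tool_pos": TCP position; "ee_rot": TCP orientation; "contact_force": force on the tool from outside, world axes, zero at the start; "torque": the same for the moment, N m; "finger_gap": finger opening in m; "grip_force": force on a finger pad.
Only numpy, scipy, OpenCV 4.12 (cv2) and the standard library are available. Lean on these libraries where they do the work, as an engineer would, in place of code of your own. Each camera call takes 0.05 s, during which the arm holds its last target. There are 200 camera calls.

## Working session

There is one attempt and no reset: what is moved stays moved. The work goes in short steps, Python scripts to look and compute and a tool call to move; the robot and the scene stay as the last step left them, time stands still between calls to the robot, and variables do not carry over. Pictures are saved under pics/ and viewed, at most 10 in all, crops included, and the job is handed in when it is done.

Besides the shell and the picture viewer there is one more tool, called after ">>>" by a JSON object that holds its "fn" and its "kwargs". arm_command: Moves the arm, as the interface text tells. Its arguments: {"type":"object","properties":{"commands":{"type":"array"},"grip_force":{"type":"number"}},"required":["commands"]}

```bash
mkdir -p pics
cat > h.py <<'E'
import numpy as np, cv2
from station import bot, imaging, job
def snap(n,save=None):
    cm=imaging.camera_model(n); im,d=imaging.snapshot(n)
    if save: cv2.imwrite('pics/'+save,im[:,:,::-1])
    return cm,im,d
def ray(cm,uv,z):
    uv=np.atleast_2d(np.asarray(uv,float)); K,R,t=cm['camera_matrix'],cm['R'],cm['t']
    c=-R.T@t; d=(np.linalg.inv(K)@np.c_[uv,np.ones(len(uv))].T).T@R
    return c+d*((z-c[2])/d[:,2])[:,None]
def cloud(cm,d):
    K,R,t=cm['camera_matrix'],cm['R'],cm['t']; v,u=np.mgrid[:480,:640]
    p=np.linalg.inv(K)@np.c_[u.ravel(),v.ravel(),np.ones(u.size)].T*d.ravel()
    return ((p.T-t)@R).reshape(480,640,3)
E
python3 - <<'E'
from h import *
s=bot.sense(); print(s['t'],s['tool_pos'],s['ee_rot'],s['finger_gap'])
for n in ('top','side'):
    cm,im,d=snap(n,n+'0.png'); np.savez(n+'0.npz',im=im,d=d,**cm); print(n,-cm['R'].T@cm['t'],(d>0).mean())
E
```

```text
0.0 [ 0.18146799 -0.5977525   0.2527153 ] [[ 9.56864231e-01  2.90535141e-01 -4.19767123e-04]
 [ 2.90535431e-01 -9.56863620e-01  1.08457431e-03]
 [-8.65529385e-05 -1.15974759e-03 -9.99999324e-01]] 0.0854262596304762
top [ 0.42335002 -0.01416003  1.0013918 ] 0.9959309895833334
side [ 0.36052064 -0.85239271  0.7954906 ] 0.96271484375
```

View pics/top0.png

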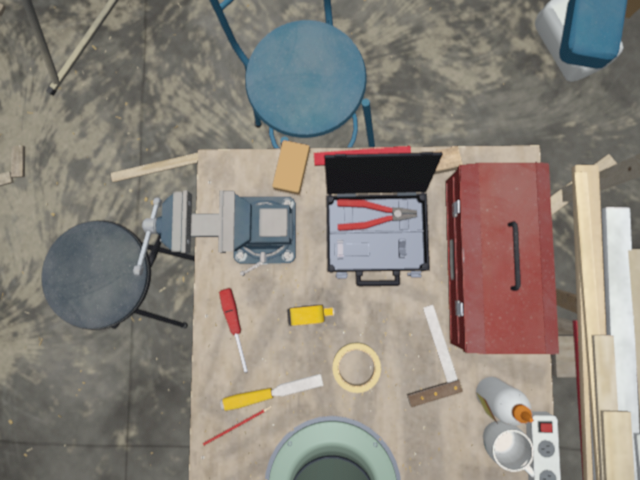

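View pics/side0.png

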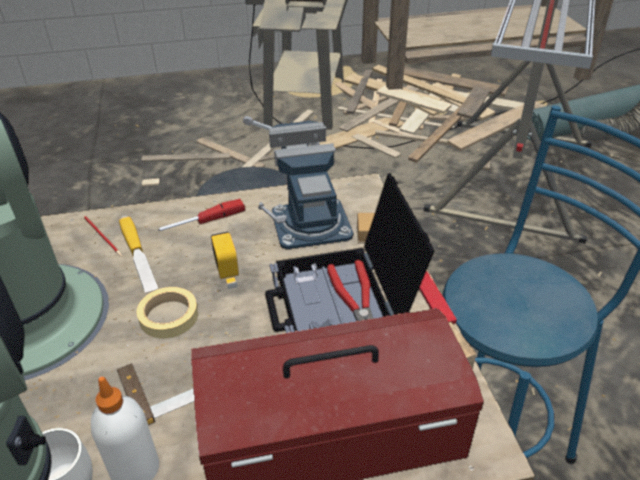

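The top view shows the red screwdriver (butt at 225,290, tip at 245,370), the case (centre ~378,235, pliers in the rear, clip ~345,250, V rest ~402,248), the tape at (310,315) and the lid standing open at rows 153–193. The side view agrees: the lid leans back, and the tape stands between the screwdriver and the case.

Run:
```python
from h import *
f=np.load('top0.npz'); cm=dict(camera_matrix=f['camera_matrix'],R=f['R'],t=f['t']); P=cloud(cm,f['d']); im=f['im']
hsv=cv2.cvtColor(im,cv2.COLOR_RGB2HSV); v,u=np.mgrid[:480,:640]
red=((hsv[...,0]<8)|(hsv[...,0]>172))&(hsv[...,1]>150)&(u>210)&(u<250)&(v>280)&(v<345)
p=ray(cm,np.c_[u[red],v[red]],0.015)[:,:2]; m=p.mean(0); w,V=np.linalg.eigh(np.cov(p.T)); a=V[:,1]*np.sign(V[0,1])
s=(p-m)@a; print('handle n',red.sum(),m,a,np.degrees(np.arctan2(a[1],a[0])),'ext',s.min(),s.max(),'butt',m+a*s.max(),'thick',m+a*(s.max()-.044))
tip=ray(cm,[[245,370]],0.015); print('tip',tip)
dark=(im.max(2)<60)&(u>322)&(u<436)&(v>190)&(v<276)&(P[...,2]>.03)&(P[...,2]<.055)
q=P[dark][:,:2]; print('case n',dark.sum()); px=np.c_[u[dark],v[dark]].astype(np.float32)
r=ray(cm,px,0.042)[:,:2].astype(np.float32); print(cv2.minAreaRect(r)); print(r.min(0),r.max(0))
gray=(abs(im.astype(int).max(2)-im.astype(int).min(2))<35)&(im.mean(2)>110)&(u>322)&(u<436)&(v>190)&(v<276)
for row in (230,245,258): print(row,u[row][gray[row]].min(),u[row][gray[row]].max())
y=(hsv[...,0]>18)&(hsv[...,0]<32)&(hsv[...,1]>180)&(u>280)&(u<340)&(v>295)&(v<335)
print('tape',P[y].min(0),P[y].max(0))
cv2.imwrite('pics/case.png',cv2.resize(im[140:290,200:440,::-1],None,fx=3.3,fy=3.3,interpolation=cv2.INTER_CUBIC))
```

```text
handle n 369 [0.3784166  0.22365495] [0.95720576 0.28940824] 16.82253143213382 ext -0.058081620572914334 0.03922027545273219 butt [0.41595848 0.23500562] thick [0.37384142 0.22227166]
tip [[0.24313719 0.18638755 0.015     ]]
case n 404
((0.5377497673034668, -0.10041523724794388), (0.21204957365989685, 0.182137131690979), 89.8470230102539)
[ 0.4466344 -0.2062476] [0.6290953  0.00578412]
230 323 435
245 323 435
258 323 435
tape [ 0.34740572 -0.01416003  0.00314286] [0.42335002 0.08255216 1.0013918 ]
```

View pics/case.png

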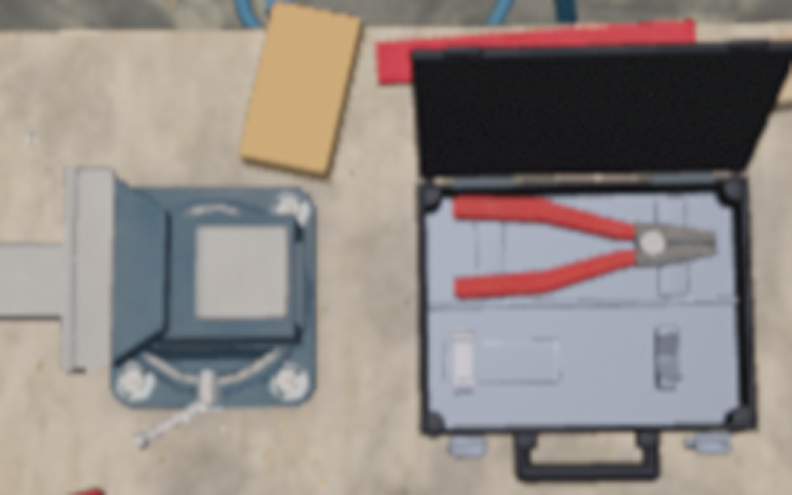

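>>> {"fn": "arm_command", "kwargs": {"commands": [[[0.02,0.02,0.06,0,0,0,-1],[0.05,0.05,0.1,0,0,0,-1],[0.08,0.09,0.1,0,0,0,-1],[0.11,0.13,0.1,0,0,0,-1],[0.14,0.17,0.1,0,0,0,-1],[0.17,0.21,0.1,0,0,0,-1],[0.2,0.25,0.1,0,0,0,-1],[0.23,0.29,0.1,0,0,0,-1],[0.25,0.33,0.1,0,0,0,-1],[0.26,0.37,0.1,0,0,0,-1],[0.27,0.42,0.1,0,0,0,-1],[0.27,0.46,0.1,0,0,0,-1]]], "grip_force": 50}}

```text
t: 1.3
tool_pos: [0.4521, -0.1354, 0.353]
ee_rot: [[0.956, 0.292, -0.0], [0.292, -0.956, 0.0], [-0.0, -0.0, -1.0]]
contact_force: [0.7, 0.2, -0.5]
finger_gap: 0.0852
grip_force: 0.0
```

Run:
```python
from h import *
f=np.load('top0.npz'); cm=dict(camera_matrix=f['camera_matrix'],R=f['R'],t=f['t'])
c=lambda x,y:[200+x/3.3,140+y/3.3]
print(ray(cm,[c(422,433),c(753,430),c(420,180),c(748,178)],.042)); print('clip',ray(cm,[c(463,360)],.034),'V',ray(cm,[c(668,358)],.03))
s=bot.sense(); print(s['t'],s['q'].round(2),s['tool_pos'].round(4),s['ee_rot'].round(3))
```

```text
[[ 0.45498147  0.00608978  0.042     ]
 [ 0.45643016 -0.20639916  0.042     ]
 [ 0.62129481  0.00696767  0.042     ]
 [ 0.62076755 -0.20732392  0.042     ]]
clip [[ 0.50291666 -0.02072865  0.034     ]] V [[ 0.50401476 -0.15481332  0.03      ]]
1.3 [ 0.43  0.18 -0.31  1.84  0.06  1.13 -1.17] [ 0.4521 -0.1354  0.353 ] [[ 0.956  0.292 -0.   ]
 [ 0.292 -0.956  0.   ]
 [-0.    -0.    -1.   ]]
```

>>> {"fn": "arm_command", "kwargs": {"commands": [[[-0.02,0.04,0,0,0,0,-1],[-0.04,0.08,0,0,0,0,-1],[-0.06,0.12,0,0,0,0,-1],[-0.07,0.16,0,0,0,0,-1],[-0.08,0.2,0,0,0,0,-1],[-0.083,0.24,0,0,0,0,-1],[-0.083,0.28,0,0,0,0,-1],[-0.083,0.32,-0.03,0,0,0,-1],[-0.083,0.355,-0.07,0,0,0,-1],[-0.083,0.359,-0.11,0,0,0,-1],[-0.083,0.359,-0.15,0,0,0,-1],[-0.083,0.359,-0.15,0,0,0,-1]]]}}

```text
t: 2.5
tool_pos: [0.3664, 0.2199, 0.1998]
ee_rot: [[0.956, 0.292, -0.007], [0.292, -0.956, -0.003], [-0.007, 0.001, -1.0]]
contact_force: [-0.7, -0.6, 1.2]
finger_gap: 0.0852
grip_force: 0.0
```

Run:
```python
from h import *
s=bot.sense(); print(s['t'],s['q'].round(2),s['tool_pos'].round(4),s['ee_rot'].round(3)[:,0])
cm,im,d=snap('wrist','w1.png')
hsv=cv2.cvtColor(im,cv2.COLOR_RGB2HSV)
red=(((hsv[...,0]<8)|(hsv[...,0]>172))&(hsv[...,1]>150)).astype(np.uint8)
n,l,st,c=cv2.connectedComponentsWithStats(red); k=1+st[1:,4].argmax(); v,u=np.where(l==k); print(st[k])
p=ray(cm,np.c_[u,v],0.015)[:,:2]; m=p.mean(0); w,V=np.linalg.eigh(np.cov(p.T)); a=V[:,1]*np.sign(V[0,1]); b=np.array([-a[1],a[0]])
q=(p-m)@a; o=(p-m)@b; print(np.degrees(np.arctan2(a[1],a[0])),q.min(),q.max(),o.min(),o.max(),'butt',m+a*q.max(),'thick',m+a*(q.max()-.044)+b*(o.min()+o.max())/2)
```

```text
2.5 [-0.15  0.35 -0.64  2.12  0.3   0.77 -2.26] [0.3664 0.2199 0.1998] [ 0.956  0.292 -0.007]
[ 300  149   36  123 3665]
15.735111804837429 -0.05640089292888104 0.04576039069472583 -0.014148393739008499 0.014357529032721795 butt [0.41878334 0.23517786] thick [0.37640385 0.22334613]
```

View pics/w1.png

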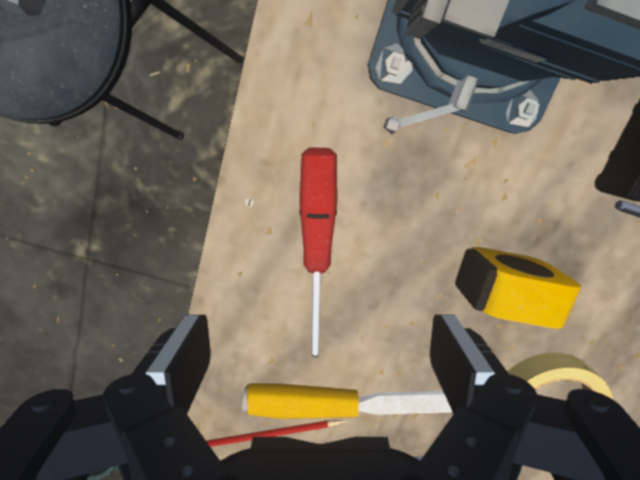

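The wrist view shows the handle at (318,150–270), its thickest part near (318,205), in line with the gripper.

>>> {"fn": "arm_command", "kwargs": {"commands": [[[0.005,0.002,-0.03,0,0,-0.01,-1],[0.005,0.002,-0.06,0,0,-0.01,-1],[0.005,0.002,-0.09,0,0,-0.01,-1],[0.005,0.002,-0.12,0,0,-0.01,-1],[0.005,0.002,-0.145,0,0,-0.01,-1],[0.005,0.002,-0.16,0,0,-0.01,-1],[0.005,0.002,-0.165,0,0,-0.01,-1],[0.005,0.002,-0.165,0,0,-0.01,-1],[0.005,0.002,-0.165,0,0,-0.01,-1]]]}}

```text
t: 3.45
tool_pos: [0.3746, 0.2233, 0.0397]
ee_rot: [[0.96, 0.28, 0.002], [0.28, -0.96, 0.001], [0.002, -0.0, -1.0]]
contact_force: [0.9, -0.2, 0.6]
finger_gap: 0.0856
grip_force: 0.0
```

>>> {"fn": "arm_command", "kwargs": {"commands": [[[0,0,-0.008,0,0,0,-1],[0,0,-0.014,0,0,0,-1],[0,0,-0.014,0,0,0,0],[0,0,-0.014,0,0,0,1],[0,0,-0.014,0,0,0,1],[0,0,-0.014,0,0,0,1],[0,0,-0.014,0,0,0,1],[0,0,-0.014,0,0,0,1],[0,0,-0.014,0,0,0,1],[0,0,-0.014,0,0,0,1]]], "grip_force": 50}}

```text
t: 4.45
tool_pos: [0.3736, 0.223, 0.0246]
ee_rot: [[0.96, 0.281, 0.0], [0.281, -0.96, 0.0], [0.0, -0.0, -1.0]]
contact_force: [-1.5, -0.6, 8.5]
finger_gap: 0.0284
grip_force: 48.6
```

>>> {"fn": "arm_command", "kwargs": {"commands": [[[0,0,0.03,0,0,0,1],[0,0,0.07,0,0,0,1],[0,0,0.12,0,0,0,1],[0,0,0.16,0,0,0,1],[0,-0.03,0.18,0,0,0.13,1],[0.01,-0.06,0.18,0,0,0.26,1],[0.02,-0.1,0.18,0,0,0.39,1],[0.04,-0.14,0.18,0,0,0.52,1],[0.06,-0.18,0.18,0,0,0.65,1],[0.09,-0.22,0.18,0,0,0.78,1],[0.11,-0.25,0.18,0,0,0.91,1],[0.13,-0.276,0.18,0,0,1.04,1]]]}}

```text
t: 5.65
tool_pos: [0.5044, -0.0564, 0.2043]
ee_rot: [[0.24, 0.971, 0.0], [0.971, -0.24, -0.001], [-0.001, 0.0, -1.0]]
contact_force: [-0.6, 0.6, -1.2]
finger_gap: 0.0291
grip_force: 50.4
```

>>> {"fn": "arm_command", "kwargs": {"commands": [[[0,0,0,0,0,0.13,1],[0,0,0,0,0,0.246,1],[0,0,-0.03,0,0,0.246,1],[0,0,-0.06,0,0,0.246,1],[0,0,-0.06,0,0,0.246,1]]]}}

```text
t: 6.15
tool_pos: [0.5017, -0.0531, 0.1417]
ee_rot: [[-0.0, 1.0, -0.005], [1.0, 0.0, 0.001], [0.001, -0.005, -1.0]]
contact_force: [-0.1, -0.3, -0.6]
finger_gap: 0.0289
grip_force: 50.4
```

Run:
```python
from h import *
s=bot.sense(); print(s['t'],s['q'].round(2),s['tool_pos'].round(4),s['ee_rot'].round(3)[:,0],s['finger_gap'])
for n in ('wrist','top'):
    cm,im,d=snap(n); np.savez(n+'2.npz',im=im,d=d,**cm)
    if n=='wrist': W=im
T=cv2.resize(im[180:300,300:460],(640,480),interpolation=cv2.INTER_CUBIC)
cv2.imwrite('pics/c2.png',cv2.resize(np.hstack([W,T]),(800,300))[:,:,::-1])
```

```text
6.15 [ 0.49  0.57 -0.67  1.98  0.51  0.76 -0.49] [ 0.5017 -0.0531  0.1417] [-0.     1.     0.001] 0.028892417436370763
```

View pics/c2.png

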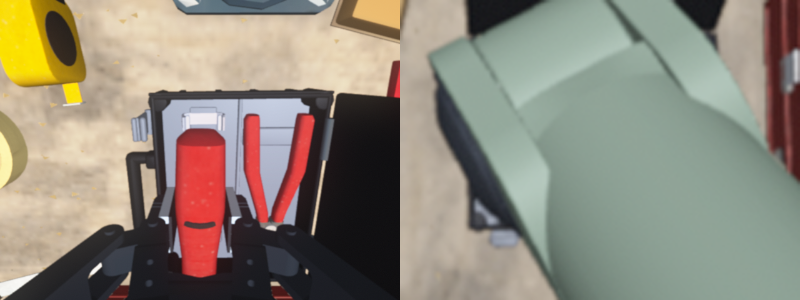

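The wrist half shows the held handle (200,130–275), nearly in line with the clip just ahead (204,118). The top view is blocked by the arm.

Run:
```python
from h import *
f=np.load('wrist2.npz'); cm=dict(camera_matrix=f['camera_matrix'],R=f['R'],t=f['t']); P=cloud(cm,f['d']); im=f['im']
hsv=cv2.cvtColor(im,cv2.COLOR_RGB2HSV); v,u=np.mgrid[:480,:640]
red=((hsv[...,0]<8)|(hsv[...,0]>172))&(hsv[...,1]>150)&(P[...,2]>.1)&(P[...,2]<.17)
p=P[red]; print(len(p),p.min(0),p.max(0))
for y in np.arange(-.1,.02,.01):
    k=abs(p[:,1]-y)<.003
    if k.sum()>10: print(round(y,3),p[k,0].min().round(4),p[k,0].max().round(4),'mid',((p[k,0].min()+p[k,0].max())/2).round(4),'top',np.percentile(p[k,2],97).round(4))
b=(im.min(2)>205)&(abs(u-325)<60)&(v>160)&(v<220)
print('clip px',u[b].min(),u[b].max(),v[b].min(),v[b].max()); print(ray(cm,[[u[b].min(),v[b].mean()],[u[b].max(),v[b].mean()]],.036))
```

```text
15978 [ 0.48683804 -0.1028823   0.11981573] [ 0.51671522 -0.00629116  0.1468257 ]
-0.1 0.4894 0.5122 mid 0.5008 top 0.1393
-0.09 0.4893 0.5123 mid 0.5008 top 0.1407
-0.08 0.4896 0.5131 mid 0.5013 top 0.1421
-0.07 0.4887 0.5139 mid 0.5013 top 0.1433
-0.06 0.4869 0.516 mid 0.5015 top 0.1446
-0.05 0.487 0.5161 mid 0.5016 top 0.1458
-0.04 0.4868 0.5162 mid 0.5015 top 0.1453
-0.03 0.4883 0.5155 mid 0.5019 top 0.1446
-0.02 0.4885 0.5152 mid 0.5018 top 0.1438
-0.01 0.4891 0.5149 mid 0.502 top 0.1428
clip px 293 359 180 208
[[ 0.48514942 -0.01648298  0.036     ]
 [ 0.52424261 -0.01644496  0.036     ]]
```

>>> {"fn": "arm_command", "kwargs": {"commands": [[[0,0,-0.02,0,0,0,1],[0,0,-0.05,0,0,0,1],[0,0,-0.068,0,0,0,1],[0,0,-0.068,0,0,0,1],[0,0,-0.068,0,0,0,1]]]}}

```text
t: 6.75
tool_pos: [0.5044, -0.0529, 0.0778]
ee_rot: [[-0.0, 1.0, 0.001], [1.0, 0.0, -0.0], [-0.0, 0.001, -1.0]]
contact_force: [0.8, 0.5, -0.2]
finger_gap: 0.029
grip_force: 50.4
```

>>> {"fn": "arm_command", "kwargs": {"commands": [[[0,0,-0.01,0,0,0,1],[0,0,-0.018,0,0,0,1],[0,0,-0.024,0,0,0,1],[0,0,-0.028,0,0,0,1],[0,0,-0.03,0,0,0,1],[0,0,-0.03,0,0,0,1]]]}}

```text
t: 7.35
tool_pos: [0.5035, -0.053, 0.046]
ee_rot: [[-0.0, 1.0, -0.0], [1.0, 0.0, 0.0], [0.0, -0.0, -1.0]]
contact_force: [1.9, 0.0, -4.8]
finger_gap: 0.0288
grip_force: 50.1
```

>>> {"fn": "arm_command", "kwargs": {"commands": [[[0,0,-0.002,0,0,0,1],[0,0,-0.003,0,0,0,1],[0,0,-0.003,0,0,0,1]]]}}

```text
t: 7.65
tool_pos: [0.5038, -0.053, 0.0433]
ee_rot: [[0.0, 1.0, 0.001], [1.0, -0.0, 0.0], [0.0, 0.001, -1.0]]
contact_force: [2.6, 0.1, -3.0]
finger_gap: 0.0291
grip_force: 50.3
```

>>> {"fn": "arm_command", "kwargs": {"commands": [[[0,0,-0.002,0,0,0,1],[0,0,-0.004,0,0,0,1],[0,0,-0.004,0,0,0,1]]]}}

```text
t: 7.95
tool_pos: [0.5036, -0.053, 0.039]
ee_rot: [[0.0, 1.0, -0.0], [1.0, -0.0, 0.0], [0.0, -0.0, -1.0]]
contact_force: [3.9, -0.8, -3.8]
finger_gap: 0.0288
grip_force: 50.2
```

>>> {"fn": "arm_command", "kwargs": {"commands": [[[0,0,0,0,0,0,0.06],[0,0,0,0,0,0,0.06],[0,0,0,0,0,0,0.06],[0,0,0,0,0,0,0.06],[0,0,0.01,0,0,0,0.06],[0,0,0.03,0,0,0,0.06],[0,0,0.06,0,0,0,0.06],[0,0,0.09,0,0,0,0.06],[0,0,0.09,0,0,0,0.06]]]}}

```text
t: 8.85
tool_pos: [0.505, -0.053, 0.1331]
ee_rot: [[0.0, 1.0, 0.005], [1.0, -0.0, -0.001], [-0.001, 0.005, -1.0]]
contact_force: [-0.5, 0.8, -0.5]
finger_gap: 0.0399
grip_force: 0.0
```

```bash
cat > look.py <<'E'
from h import *
s=bot.sense(); print(s['t'],s['tool_pos'].round(4),s['finger_gap'],s['contact_force'].round(1))
cm,im,d=snap('wrist','w3_%d.png'%(s['t']*100)); P=cloud(cm,d)
hsv=cv2.cvtColor(im,cv2.COLOR_RGB2HSV)
red=((hsv[...,0]<8)|(hsv[...,0]>172))&(hsv[...,1]>150)&(P[...,2]>.015)&(P[...,2]<.1)&(P[...,0]<.53)&(P[...,0]>.46)
p=P[red]; print(len(p),p.min(0),p.max(0))
for y in np.arange(-.12,.02,.01):
    k=abs(p[:,1]-y)<.003
    if k.sum()>10: print(round(y,3),'mid',((p[k,0].min()+p[k,0].max())/2).round(4),'w',np.ptp(p[k,0]).round(4),'top',np.percentile(p[k,2],97).round(4))
E
python3 look.py; ls pics
```

```text
8.85 [ 0.505  -0.053   0.1331] 0.039855338222408075 [-0.5  0.8 -0.5]
6185 [ 0.49031309 -0.10890338  0.02370626] [ 0.51809635 -0.00645077  0.04384093]
-0.11 mid 0.5038 w 0.0112 top 0.0309
-0.1 mid 0.5041 w 0.0208 top 0.0358
-0.09 mid 0.5038 w 0.0212 top 0.0373
-0.08 mid 0.5041 w 0.0226 top 0.0389
-0.07 mid 0.5042 w 0.0246 top 0.0403
-0.06 mid 0.5045 w 0.026 top 0.0414
-0.05 mid 0.5043 w 0.0275 top 0.0431
-0.04 mid 0.5043 w 0.0272 top 0.0426
-0.03 mid 0.5043 w 0.0269 top 0.042
-0.02 mid 0.5046 w 0.026 top 0.0414
-0.01 mid 0.5046 w 0.0247 top 0.0404
c2.png
case.png
side0.png
top0.png
w1.png
w3_885.png
```

>>> {"fn": "arm_command", "kwargs": {"commands": [[[0,0.02,0,0,0,0,1],[0,0.033,0,0,0,0,1],[0,0.033,0,0,0,0,1],[0,0.033,-0.02,0,0,0,1],[0,0.033,-0.04,0,0,0,1],[0,0.033,-0.055,0,0,0,1],[0,0.033,-0.06,0,0,0,1],[0,0.033,-0.06,0,0,0,1]]]}}

```text
t: 9.7
tool_pos: [0.5032, -0.02, 0.0688]
ee_rot: [[-0.0, 1.0, -0.001], [1.0, 0.0, 0.0], [0.0, -0.001, -1.0]]
contact_force: [0.7, 0.7, 0.8]
finger_gap: -0.0
grip_force: 0.0
```

>>> {"fn": "arm_command", "kwargs": {"commands": [[[0.001,0,-0.002,0,0,0,1],[0.001,0,-0.004,0,0,0,1],[0.001,0,-0.006,0,0,0,1],[0.001,0,-0.006,0,0,0,1]]]}}

```text
t: 10.1
tool_pos: [0.5046, -0.0201, 0.0634]
ee_rot: [[0.0, 1.0, 0.0], [1.0, -0.0, -0.0], [-0.0, 0.0, -1.0]]
contact_force: [-0.5, 0.0, -0.5]
finger_gap: -0.0001
grip_force: 0.0
```

>>> {"fn": "arm_command", "kwargs": {"commands": [[[0,0,-0.001,0,0,0,1],[0,0,-0.002,0,0,0,1],[0,0,-0.002,0,0,0,1]]]}}

```text
t: 10.4
tool_pos: [0.5045, -0.02, 0.0612]
ee_rot: [[-0.0, 1.0, -0.0], [1.0, 0.0, -0.0], [-0.0, -0.0, -1.0]]
contact_force: [0.1, -0.2, -0.3]
finger_gap: 0.0003
grip_force: 0.0
```

>>> {"fn": "arm_command", "kwargs": {"commands": [[[0,0,-0.001,0,0,0,1],[0,0,-0.002,0,0,0,1],[0,0,-0.003,0,0,0,1],[0,0,-0.003,0,0,0,1]]]}}

```text
t: 10.8
tool_pos: [0.505, -0.02, 0.0586]
ee_rot: [[0.0, 1.0, 0.001], [1.0, -0.0, -0.0], [-0.0, 0.001, -1.0]]
contact_force: [-0.9, -0.4, 9.3]
finger_gap: -0.0001
grip_force: 4.4
```

>>> {"fn": "arm_command", "kwargs": {"commands": [[[0,0,-0.001,0,0,0,1],[0,0,-0.0015,0,0,0,1],[0,0,-0.0015,0,0,0,1]]]}}

```text
t: 11.1
tool_pos: [0.5058, -0.0199, 0.0583]
ee_rot: [[-0.0, 1.0, 0.003], [1.0, 0.0, -0.001], [-0.001, 0.003, -1.0]]
contact_force: [-4.1, -0.6, 36.4]
finger_gap: 0.0002
grip_force: 17.2
```

>>> {"fn": "arm_command", "kwargs": {"commands": [[[-0.001,0,0.02,0,0,0,1],[-0.001,-0.01,0.06,0,0,0,1],[-0.001,-0.033,0.08,0,0,0,1],[-0.001,-0.033,0.08,0,0,0,1]]]}}

```text
t: 11.5
tool_pos: [0.5046, -0.0558, 0.139]
ee_rot: [[0.003, 1.0, 0.003], [1.0, -0.003, -0.002], [-0.002, 0.003, -1.0]]
contact_force: [0.7, 0.7, -1.0]
finger_gap: 0.0001
grip_force: 0.0
```

```bash
python3 look.py
python3 - <<'E'
from h import *
f=np.load('top0.npz'); cm=dict(camera_matrix=f['camera_matrix'],R=f['R'],t=f['t']); P=cloud(cm,f['d']); im=f['im']
for (a,b) in ((153,327),(155,345),(155,380),(155,420),(153,438),(170,380),(185,380)): print(a,b,P[a,b].round(3))
k=(P[...,0]>.64)&(P[...,0]<.85)&(P[...,1]>-.3)&(P[...,1]<.1)&(P[...,2]>.05)
q=P[k]; 
for x in np.arange(.64,.85,.02):
    m=abs(q[:,0]-x)<.01
    if m.any(): print(round(x,2),m.sum(),q[m].min(0).round(3),q[m].max(0).round(3))
E
```

```text
11.5 [ 0.5046 -0.0558  0.139 ] 8.73674243229451e-05 [ 0.7  0.7 -1. ]
5125 [ 0.49127538 -0.09195325  0.01894004] [ 0.51912144 -0.00666476  0.03926634]
-0.09 mid 0.5054 w 0.0212 top 0.0337
-0.08 mid 0.5052 w 0.0227 top 0.0349
-0.07 mid 0.5054 w 0.0243 top 0.0363
-0.06 mid 0.5055 w 0.0265 top 0.0373
-0.05 mid 0.5049 w 0.0273 top 0.0385
-0.04 mid 0.5052 w 0.0277 top 0.038
-0.03 mid 0.5049 w 0.0267 top 0.0372
-0.02 mid 0.5047 w 0.0245 top 0.0366
-0.01 mid 0.505 w 0.025 top 0.0355
153 327 [0.723 0.008 0.011]
155 345 [ 0.66  -0.029  0.208]
155 380 [ 0.661 -0.093  0.201]
155 420 [ 0.659 -0.165  0.203]
153 438 [ 0.662 -0.197  0.204]
170 380 [ 0.647 -0.098  0.148]
185 380 [ 0.632 -0.103  0.084]
0.64 1373 [ 0.64  -0.3    0.051] [0.65  0.01  0.173]
0.66 1847 [ 0.65  -0.3    0.051] [0.667 0.01  0.212]
```

The depth shows the handle top now at 38.5 mm, and it held at 36 N, so it is home. Now the lid, hooked from behind.

>>> {"fn": "arm_command", "kwargs": {"commands": [[[0,0,0.05,0,0,0,1],[0,-0.02,0.1,0,0,0,1],[0,-0.047,0.153,0,0,0,1],[0.03,-0.047,0.155,0,0,0,1],[0.07,-0.047,0.155,0,0,0,1],[0.11,-0.047,0.155,0,0,0,1],[0.15,-0.047,0.155,0,0,0,1],[0.19,-0.047,0.155,0,0,0,1],[0.215,-0.047,0.155,0,0,0,1],[0.215,-0.047,0.155,0,0,0,1],[0.215,-0.047,0.155,0,0,0,1]]]}}

```text
t: 12.65
tool_pos: [0.7185, -0.0988, 0.2901]
ee_rot: [[-0.001, 1.0, -0.002], [1.0, 0.001, 0.001], [0.001, -0.002, -1.0]]
contact_force: [-0.9, -1.2, -0.3]
finger_gap: -0.0003
grip_force: 0.0
```

>>> {"fn": "arm_command", "kwargs": {"commands": [[[0,0,-0.03,0,0,0,1],[0,0,-0.06,0,0,0,1],[0,0,-0.09,0,0,0,1],[-0.01,0,-0.09,0,0,0,1],[-0.02,0,-0.09,0,0,0,1],[-0.03,0,-0.09,0,0,0,1],[-0.04,0,-0.09,0,0,0,1],[-0.05,0,-0.09,0,0,0,1]]]}}

```text
t: 13.45
tool_pos: [0.6675, -0.1, 0.2019]
ee_rot: [[0.0, 1.0, 0.0], [1.0, -0.0, -0.0], [-0.0, 0.0, -1.0]]
contact_force: [1.2, 0.1, 1.4]
finger_gap: 0.0001
grip_force: 0.5
```

>>> {"fn": "arm_command", "kwargs": {"commands": [[[-0.01,0,0,0,0,0,1],[-0.02,0,0,0,0,0,1],[-0.03,0,0,0,0,0,1],[-0.04,0,0,0,0,0,1],[-0.05,0,0,0,0,0,1],[-0.055,0,0,0,0,0,1]]]}}

```text
t: 14.05
tool_pos: [0.6125, -0.1001, 0.2018]
ee_rot: [[0.0, 1.0, -0.0], [1.0, -0.0, -0.0], [-0.0, -0.0, -1.0]]
contact_force: [0.2, 0.1, -1.0]
finger_gap: 0.0
grip_force: 0.1
```

>>> {"fn": "arm_command", "kwargs": {"commands": [[[0,0,0.03,0,0,0,1],[0,0,0.06,0,0,0,1],[0,0,0.06,0,0,0,1],[0,0,0.06,0,0,0,1],[0,0,0.06,0,0,0,1],[0,0,0.06,0,0,0,1],[0,0,0.06,0,0,0,1],[0,0,0.06,0,0,0,1],[0,0,0.06,0,0,0,1],[0,0,0.06,0,0,0,1],[0,0,0.06,0,0,0,1],[0,0,0.06,0,0,0,1]]]}}

```text
t: 15.25
tool_pos: [0.6136, -0.1001, 0.2618]
ee_rot: [[0.0, 1.0, -0.0], [1.0, -0.0, -0.0], [-0.0, -0.0, -1.0]]
contact_force: [-0.1, 0.0, 0.3]
finger_gap: 0.0002
grip_force: 0.0
```

>>> {"fn": "arm_command", "kwargs": {"commands": [[[-0.03,0,0,0,0,0,1],[-0.06,0,0,0,0,0,1],[-0.09,0,0,0,0,0,1],[-0.12,0,0,0,0,0,1],[-0.149,0,0,0,0,0,1],[-0.149,0,-0.03,0,0,0,1],[-0.149,0,-0.06,0,0,0,1],[-0.149,0,-0.06,0,0,0,1],[-0.149,0,-0.06,0,0,0,1],[-0.149,0,-0.06,0,0,0,1]]]}}

```text
t: 16.25
tool_pos: [0.4653, -0.0999, 0.2031]
ee_rot: [[-0.0, 1.0, 0.001], [1.0, 0.0, -0.0], [-0.0, 0.001, -1.0]]
contact_force: [-0.2, 0.4, -0.1]
finger_gap: -0.0003
grip_force: 0.0
```

Run:
```python
from h import *
s=bot.sense(); print(s['t'],s['tool_pos'].round(4),s['contact_force'].round(1))
cm,im,d=snap('wrist','w4.png'); P=cloud(cm,d)
for x in np.arange(.44,.64,.02):
    k=(abs(P[...,0]-x)<.003)&(P[...,1]<0)&(P[...,1]>-.08)&(P[...,2]<.13)
    if k.any(): print(round(x,2),k.sum(),np.median(P[k][:,2]).round(4))
```

```text
16.25 [ 0.4653 -0.0999  0.2031] [-0.2  0.4 -0.1]
0.44 652 0.0001
0.46 1056 0.0863
0.48 1352 0.0862
0.5 1257 0.0816
0.52 1187 0.0767
0.54 1121 0.0719
0.56 1067 0.067
0.58 1017 0.0621
0.6 941 0.0571
0.62 664 0.0503
```

View pics/w4.png

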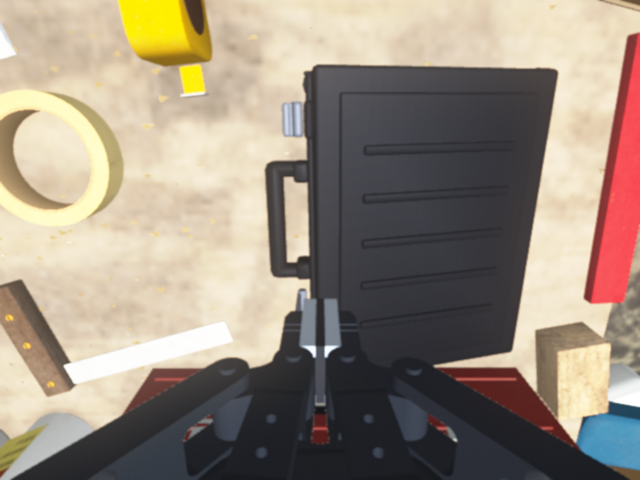

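The lid (310–555, 68–360) has come forward and reads about 0.24 rad, probably still sinking. I'll bring the fingers down over the edge and check again.

>>> {"fn": "arm_command", "kwargs": {"commands": [[[0,0,0,0,0,0,1],[0,0,0,0,0,0,1],[0,0,0,0,0,0,1],[0,0,0,0,0,0,1],[0,0,0,0,0,0,1],[0,0,-0.03,0,0,0,1],[0,0,-0.06,0,0,0,1],[0,0,-0.09,0,0,0,1],[0,0,-0.09,0,0,0,1],[0,0,-0.09,0,0,0,1]]]}}

```text
t: 17.3
tool_pos: [0.4647, -0.0997, 0.1123]
ee_rot: [[-0.0, 1.0, -0.001], [1.0, 0.0, 0.0], [0.0, -0.001, -1.0]]
contact_force: [0.8, -0.2, 0.5]
finger_gap: 0.0003
grip_force: 0.0
```

```bash
cat > lid.py <<'E'
from h import *
s=bot.sense(); print(s['t'],s['tool_pos'].round(4),s['contact_force'].round(1))
cm,im,d=snap('wrist'); P=cloud(cm,d)
k=(P[...,0]>.5)&(P[...,0]<.6)&(P[...,1]<0)&(P[...,1]>-.08)&(P[...,2]<.13)&(P[...,2]>.03)
a=np.polyfit(P[k][:,0],P[k][:,2],1); print('slope',a[0],'z at edge',np.polyval(a,.455))
E
python3 lid.py
```

```text
17.3 [ 0.4647 -0.0997  0.1123] [ 0.8 -0.2  0.5]
slope -0.06022427928335126 z at edge 0.06172207729688457
```

>>> {"fn": "arm_command", "kwargs": {"commands": [[[-0.001,0,-0.02,0,0,0,1],[-0.001,0,-0.028,0,0,0,1],[-0.001,0,-0.03,0,0,0,1],[-0.001,0,-0.032,0,0,0,1],[-0.001,0,-0.034,0,0,0,1],[-0.001,0,-0.036,0,0,0,1],[-0.001,0,-0.036,0,0,0,1]]]}}

```text
t: 18.05
tool_pos: [0.4638, -0.1001, 0.0765]
ee_rot: [[0.0, 1.0, 0.001], [1.0, -0.0, -0.0], [-0.0, 0.001, -1.0]]
contact_force: [-0.2, -0.0, 0.4]
finger_gap: 0.0001
grip_force: 0.0
```

>>> {"fn": "arm_command", "kwargs": {"commands": [[[0,0,-0.002,0,0,0,1],[0,0,-0.004,0,0,0,1],[0,0,-0.004,0,0,0,1]]]}}

```text
t: 18.35
tool_pos: [0.464, -0.1001, 0.0723]
ee_rot: [[0.0, 1.0, 0.001], [1.0, -0.0, -0.001], [-0.001, 0.001, -1.0]]
contact_force: [-3.5, -0.4, 15.4]
finger_gap: -0.0003
grip_force: 7.6
```

Contact with 15 N at the closed height. Withdraw and check.

>>> {"fn": "arm_command", "kwargs": {"commands": [[[0,0,0.03,0,0,0,1],[0,0,0.06,0,0,0,1],[0,0,0.1,0,0,0,1],[-0.03,0,0.12,0,0,0,1],[-0.03,0,0.12,0,0,0,1],[-0.03,0,0.12,0,0,0,1]]]}}

```text
t: 18.95
tool_pos: [0.4337, -0.1005, 0.1922]
ee_rot: [[0.001, 1.0, 0.001], [1.0, -0.001, -0.001], [-0.001, 0.001, -1.0]]
contact_force: [0.5, -0.5, -0.2]
finger_gap: -0.0
grip_force: 0.0
```

```bash
python3 lid.py
python3 - <<'E'
from h import *
cm,im,d=snap('side','s9.png')
E
```

```text
18.95 [ 0.4337 -0.1005  0.1922] [ 0.5 -0.5 -0.2]
slope -0.001694880776777197 z at edge 0.0519159063271377
```

View pics/s9.png

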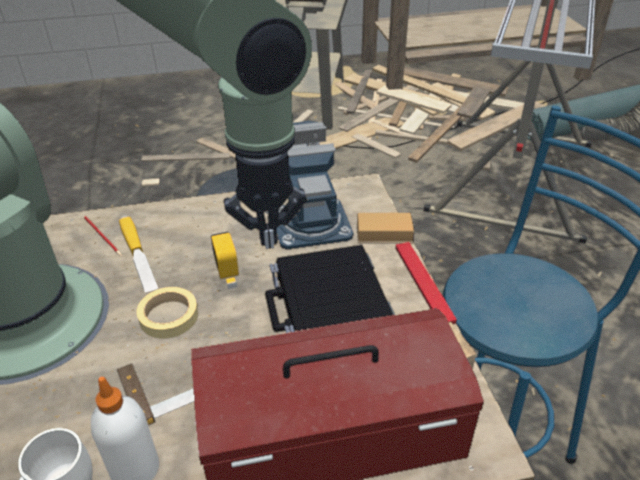

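The side view shows the lid shut flat (280–390, 248–330) and the tape and sanding block where they were. The lid slope is about 0 and the gripper is clear of everything.

```bash
python3 -c "
from station import job; print(job.finish_job())"
```

```text
the job is handed in; nothing more can be done
None
```

The screwdriver is pressed home in its clip, the lid measures flat at its closed height with the catches pressed over, the tape, sanding block and offcut were not touched, and the job was handed in at about 19 s.

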